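# Unlock the gold-work strongbox

## Task

Take the steel key out of its block, feel for the slot of the strongbox's loose lock with light pressure, push the key fully home and turn it clockwise all the way to its stop, without ever forcing it. Then let go so that the sprung lid rises and stays open with the key still in the lock, and leave the other things on the bench alone.

Things in the scene. Friction and masses are not known exactly. Their poses are not given: they have to be found in the camera images.
- key: loose steel key, 68 mm long, 40 to 85 g, standing upright in its block. Origin: centre of the underside of its bit (lower end); z up along the key. The bit is a bar 18 mm along x, 5 mm along y, 5 mm high; above it a round neck 5.2 mm thick, then the collar, a stem 7.6 mm thick and the flat bow. Turned half round about z it is the same
- key_collar (a point): on the key's axis at the underside of its collar, 13 mm above the key's origin; the collar is 22 mm across and 4 mm thick and comes to rest on the lock's face when the key is home
- key_bow (a point): in the middle of the key's bow (its grip), on the key's axis, 52 mm above the key's origin; axes as the key's. The bow runs from 38 to 68 mm above the origin, is 34 mm wide along x and 9 mm thick along y: pinch it here across the 9 mm, fingers closing along y
- key_block: fixed beech block 56 x 44 x 36 mm. The key stands in it, held upright by its collar resting on the block's top, 13 mm of it hanging in a slot; it comes straight up out. Origin: centre of the underside
- strongbox: fixed grey steel box 160 mm deep (x), 220 mm wide (y), rim 70 mm high. Origin: centre of its underside on the bench; x points to its back, where the lid's hinge is
- box_lid (a joint): opening of the lid in rad, 0 shut, 1.1 fully up, hinge along the back rim. Shut, the lid's top is 85 mm above the bench. Once the bolt (a hidden tongue under the lock) is clear, a spring lifts the lid (about 3 N at the lock) by itself to 1.1 in about 3 s, and it stays up
- lock_face (a point): centre of the lock's face, on the lock's axis; x to the hinge, z out of the lid; 89 mm above the bench, 40 mm behind the box's front, in the middle of its width. A round steel rosette 42 mm across, with a slot 20.4 x 6.6 mm lying roughly along this y. The whole lock is loose in its hole and sits turned up to 0.4 rad either way; this turn is NOT measured, only seen or felt
- lock_seat (a point): 13 mm below lock_face on the lock's axis: where the key's origin is when the key is home. In the slot, 6 mm below the face, a sprung shutter resists (2.4 N, 4.5 N at home), so hold the key down until it has begun to turn. Only within 2 mm of home can it turn; once turned, its bit is held under the face and it stays in
- lock_plug (a joint): turn of the lock's plug in rad: 0 locked, growing clockwise seen from above to a hard stop at 1.4. The key turns it with up to 0.2 rad of play and about 0.06 N m of friction; it stays where it is left. The bolt comes clear at 0.4 to 1.3, depending on how the lock sits
- cast: bystander: white plaster dental cast, 56 x 68 x 32 mm; origin: centre of its underside
- wax_jar: bystander: small jar with a black lid, 61 mm across, 62 mm high; origin: centre of its underside
- spatula: bystander: wax spatula with a black handle, 175 mm long, lying flat; origin: centre of its underside
There are look-alikes about, which are no part of the job. What is shaped like the key_block but pink or turquoise is not meant.

How it is judged:
By the outcome, as a careful person would: the job done as asked, in the order asked, and still so for the second after the job is handed in, with the robot touching nothing.
It also fails if it takes over 67 s, if anything falls off the work surface, if the arm or the gripper's body presses on something with over 40 N, if the wrist force passes 120 N, or if a joint passes its speed limit or range.

## Robot

A 6-joint arm with a two-finger parallel gripper is mounted at the origin on a cart in front of the work surface, level with it; the furniture and walls round the work are solid. World frame = base frame: x ahead of the robot, y to its left, z up, the work surface at z = 0. Lengths are in m, angles in degrees, forces in N, time in s.
With the tool pointing down it reaches from about 0.25 to 0.725 m from the base axis. Payload 9.7 kg.
Tool frame: the origin (TCP) lies midway between the tips of the shut fingers; the grasp point (between the pads) lies bot.hold_point_z behind it (bot.hold_point_z is the distance from the TCP to the grasp point, in m); z points along the fingers, y is the line along which they close (so a half turn about z gives the same grasp; the last joint's range is limited). The gripper opens to 85 mm and grips with 20 to 120 N. Pads are 22 mm wide; open, the fingers measure 114 mm over their backs; the gripper's body (76 mm by 85 mm) begins 54 mm behind the grasp point. The pads swing forward as they close: fully open they stand 13 mm farther back than shut.
Start: joints at [-73.052, 4.979, 10.078, 95.1, 0, 90], TCP at [0.16, -0.526, 0.231] pointing down, gripper open.
Joint ranges: [-179.16, 179.16], [-48.56, 103.87], [-65.8, 70.77], [-126.05, 130.52], [-82.76, 87.17], [-180, 180]. Speed limits (degrees/s): [127.2, 127.2, 147.25, 180, 180, 180].

## Interface

Orientations are given as [roll, pitch, yaw] about the fixed x, y, z axes, in that order (R = Rz(yaw) Ry(pitch) Rx(roll)).
In Python, from workcell import bot, camera, camera_model, ticket gives the robot as it stands.
- The arm moves only by the tool send_rows, never from a script. Its argument "targets" is text: rows parted by semicolons, each of 5 numbers parted by spaces: the shift along the tool's x, y, z in mm, then the turn about the tool's z in degrees, then the closure in counts, from 0 (fully open) to 255 (shut). A call has 1 to 20 rows; each row is the pose to reach, as a shift and turn from the pose commanded when the call began, along the tool's axes at that moment; what a row does not reach only later rows make up. A row lasts 1/8 s, in which the tool goes at most 62.5 mm and 10.7 degrees, less where a joint would pass 70% of its speed; a pose out of reach is approached as far as the arm can. A call with a gripper value outside its range is refused whole. The fingers move at their own pace and stop on an object; "newtons" is the grip in N (left out, the last holds). Time passes only in rows, so rows that repeat a pose let the fingers close. It gives the time, the measured TCP pose, the force, the opening and the grip force at its end, in the units of the state.
- bot.get_obs(): the state, without advancing time (a new reading comes with each control period).
- camera(name): name is "side" or "top" or "wrist"; returns the picture (400x640x3 uint8, blue, green, red); there is no depth.
- camera_model(name): a dict with "K" (3x3 intrinsics, pixels), "pose" (4x4, takes a point from camera to world coordinates); the wrist camera has in their place "T_tool_cam" (4x4, takes a point from camera to tool coordinates, whose origin is the TCP and whose axes are the flange's). Camera axes: x right, y down, z forward; pixel columns grow to the right and rows downward; lengths in m; the calibration is good to about 2 mm. A picture is of the moment at which its call begins: read the wrist's pose just before it. camera_model takes no time and is no camera call.
- ticket.job_done(): hands the job in; it is judged then, once.
The state is a dict: "time": time; "q": joint angles; "qd": joint speeds; "joint_efforts": joint torques, N m; "ee_pos": TCP position; "tcp_rot": TCP orientation; "wrist_force": force on the tool from outside, world axes, zero at the start; "torque": the same for the moment, N m; "opening": finger opening in m; "grasp_force": force on a finger pad.
Only numpy, scipy, OpenCV 4.12 (cv2) and the standard library are available. Lean on these libraries where they do the work, as an engineer would, in place of code of your own. Each camera call takes 0.05 s, during which the arm holds its last target. There are 200 camera calls.

## Working session

There is one attempt and no reset: what is moved stays moved. The work goes in short steps, Python scripts to look and compute and a tool call to move; the robot and the scene stay as the last step left them, time stands still between calls to the robot, and variables do not carry over. Pictures are saved under pics/ and viewed, at most 10 in all, crops included, and the job is handed in when it is done.

Besides the shell and the picture viewer there is one more tool, called by a JSON object that holds its "name" and its "arguments". send_rows: Moves the arm, as the interface text tells. Its arguments: {"type":"object","properties":{"targets":{"type":"string"},"newtons":{"type":"number"}},"required":["targets"]}

```bash
ls; mkdir -p pics; python3 - <<'E'
from workcell import bot,camera,camera_model
import cv2,numpy as np
print(bot.get_obs(),bot.hold_point_z)
for n in("top","side"):
    cv2.imwrite(f"pics/{n}0.png",camera(n)); m=camera_model(n);print(n,np.round(m["K"],1).tolist(),np.round(m["pose"],3).tolist())
print(np.round(camera_model("wrist")["T_tool_cam"],4).tolist(),np.round(camera_model("wrist")["K"],1).tolist())
E
```

```text
pics
{'time': 0.0, 'q': array([-7.30535994e+01,  5.01089955e+00,  1.00338457e+01,  9.50987259e+01,
       -4.77246716e-04,  8.99999869e+01]), 'qd': array([ 0.03996077, -0.07594521, -0.03434625, -0.09005617,  0.05821441,
        0.03649596]), 'joint_efforts': array([ 1.93938315e-03, -5.20387745e+01,  4.64801466e+01,  1.63292029e-02,
        8.24206631e-05,  8.86342860e-06]), 'ee_pos': array([ 0.16024386, -0.52590125,  0.23057954]), 'tcp_rot': array([-1.79924220e+02,  4.77228973e-04,  1.69464143e+01]), 'wrist_force': array([-0.3766044 , -0.03260659, -0.1258372 ]), 'torque': array([-0.00692747,  0.00523556,  0.03959383]), 'grasp_force': 0.0, 'opening': 0.08550349589880697} 0.0187
top [[396.8, 0.0, 324.8], [0.0, 396.8, 193.5], [0.0, 0.0, 1.0]] [[0.0, -0.998, 0.068, 0.46], [-1.0, -0.001, -0.012, -0.025], [0.012, -0.068, -0.998, 1.366], [0.0, 0.0, 0.0, 1.0]]
side [[392.5, 0.0, 320.6], [0.0, 392.5, 198.8], [0.0, 0.0, 1.0]] [[0.997, -0.041, 0.06, 0.49], [-0.072, -0.643, 0.763, -0.851], [0.008, -0.765, -0.644, 0.783], [0.0, 0.0, 0.0, 1.0]]
[[-0.001, -0.956, -0.2932, 0.0746], [1.0, -0.0009, -0.0002, -0.0003], [-0.0001, -0.2932, 0.956, -0.1436], [0.0, 0.0, 0.0, 1.0]] [[317.3, 0.0, 318.7], [0.0, 317.3, 197.8], [0.0, 0.0, 1.0]]
```

View pics/top0.png

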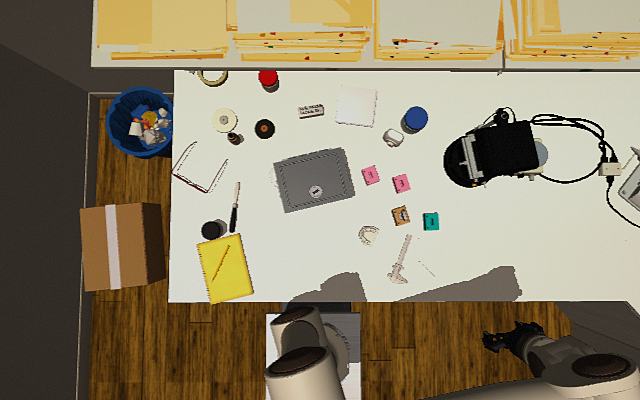

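View pics/side0.png

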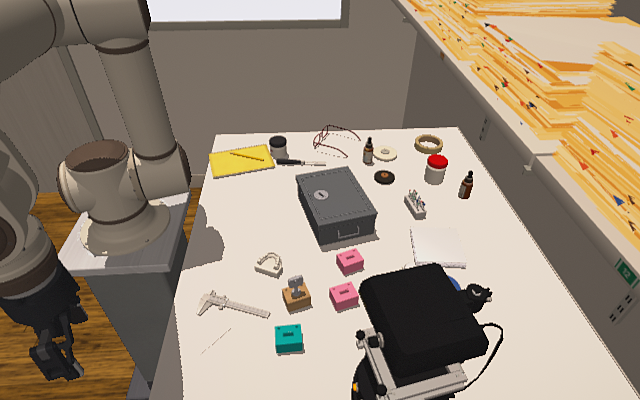

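The top view shows the key block at about (401,215), the box's lock at (316,191), and the pink and turquoise decoys. The side view shows the key standing at (296,285) and the lock at (321,195).

```bash
cat > h.py <<'E'
from workcell import bot,camera,camera_model
import cv2,numpy as np
from scipy.spatial.transform import Rotation as Ro
def tool():
    o=bot.get_obs();T=np.eye(4);T[:3,:3]=Ro.from_euler('xyz',o['tcp_rot'],degrees=True).as_matrix();T[:3,3]=o['ee_pos'];return T
def ray(n,uv,z,T=None):
    m=camera_model(n);P=m['pose'] if n!='wrist' else T@m['T_tool_cam']
    d=P[:3,:3]@np.linalg.solve(m['K'],[uv[0],uv[1],1.]);c=P[:3,3];return c+d*(z-c[2])/d[2]
def shift(p,yaw=None):
    T=tool();print('shift mm (tool)',np.round(1000*T[:3,:3].T@(np.array(p)-T[:3,3]),1),'yaw now',bot.get_obs()['tcp_rot'])
E
python3 - <<'E'
from h import *
print('block t',ray('top',(401,213),.06),'s',ray('side',(296,287),.06))
print('lock t',ray('top',(316,191),.089),'s',ray('side',(321,195),.089))
img=cv2.imread('pics/top0.png')
g=img[140:220,265:365]; hsv=cv2.cvtColor(g,cv2.COLOR_BGR2HSV)
m=((hsv[...,2]<140)&(hsv[...,1]<50)).astype('uint8')
c=max(cv2.findContours(m,0,2)[0],key=cv2.contourArea)
r=cv2.minAreaRect(c);b=cv2.boxPoints(r)+[265,140]
for p in b: print(p,ray('top',p,.085))
h2=cv2.cvtColor(img,cv2.COLOR_BGR2HSV)[200:230,385:415]
m=((h2[...,0]>5)&(h2[...,0]<25)&(h2[...,1]>80)).astype('uint8');c=max(cv2.findContours(m,0,2)[0],key=cv2.contourArea)
b=cv2.boxPoints(cv2.minAreaRect(c))+[385,200]
for p in b: print(p,ray('top',p,.03))
E
```

```text
block t [ 0.48513544 -0.29119228  0.06      ] s [ 0.47961688 -0.29935955  0.06      ]
lock t [ 0.55536219 -0.01137727  0.089     ] s [ 0.55696646 -0.01259733  0.089     ]
[271.29723835 161.4654789 ] [0.65169099 0.13398935 0.085     ]
[342.6962738  144.27681923] [ 0.70869711 -0.09820648  0.085     ]
[355.16531372 196.07131195] [ 0.53933626 -0.13810238  0.085     ]
[283.76628113 213.25997162] [0.48366831 0.09232447 0.085     ]
[390.90000248 209.70000076] [ 0.49680208 -0.26332643  0.03      ]
[404.39999771 205.19999981] [ 0.51200733 -0.30915422  0.03      ]
[409.79999924 221.3999958 ] [ 0.45746583 -0.32664231  0.03      ]
[396.30000305 225.89999771] [ 0.44236406 -0.2809138   0.03      ]
```

{"name": "send_rows", "arguments": {"targets": "40 -13 5 0 0;90 -30 10 0 0;140 -47 15 0 0;190 -64 20 0 0;240 -81 25 0 0;290 -98 30 0 0;335 -113 30 0 0;365 -123 30 0 0;375 -127 30 0 0;375 -127 30 0 0;375 -127 30 0 0"}}

```text
time: 1.48
ee_pos: [0.4812, -0.296, 0.2013]
tcp_rot: [180.0, 0.0, 16.9]
wrist_force: [-0.4, 0.9, 0.5]
opening: 0.0853
grasp_force: 0.0
```

```bash
python3 - <<'E'
from h import *
T=tool();np.save('T1.npy',T);print(bot.get_obs()['ee_pos'],bot.get_obs()['tcp_rot'])
cv2.imwrite('pics/w1.png',camera('wrist'))
E
```

```text
[ 0.48124906 -0.29597492  0.20131038] [1.79997447e+02 1.64160797e-02 1.68942271e+01]
```

View pics/w1.png

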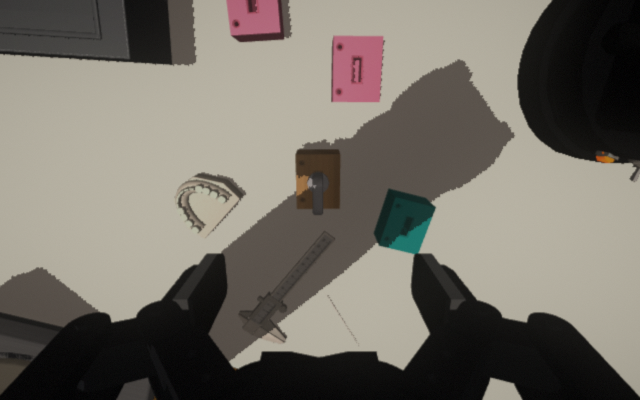

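The wrist view shows the beech block at columns 296–341, rows 150–209. The key's bow is at about (318,192), running up and down the image, so it lies along tool x.

```bash
python3 - <<'E'
from h import *
im=cv2.imread('pics/w1.png');c=cv2.resize(im[140:220,280:360],None,fx=7,fy=7,interpolation=cv2.INTER_CUBIC)
cv2.imwrite('pics/w1c.png',cv2.convertScaleAbs(c,alpha=1.8))
E
```

```text
(no output)
```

View pics/w1c.png

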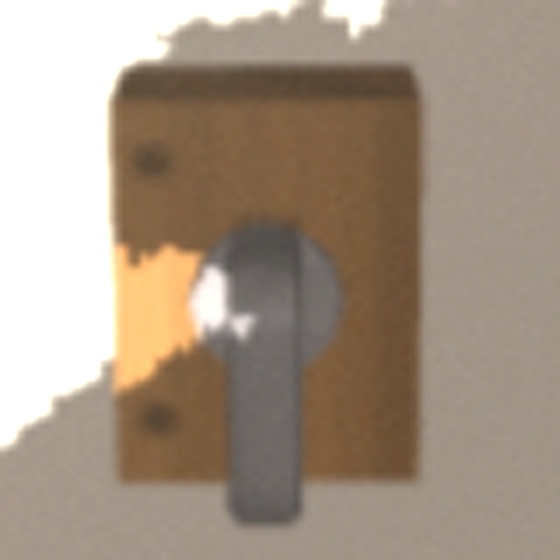

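```bash
python3 - <<'E'
from h import *
T=np.load('T1.npy')
px=lambda a,b:(280+a/7-.43,140+b/7-.43)
for n,p,z in(('bow',(264.5,375),.091),('collar',(266,300),.040),('block',(267,288),.036),('bow far',(266,228),.091),('bow near',(264,522),.091),('bl TL',(114,97),.036),('TR',(420,97),.036),('BL',(118,480),.036),('BR',(417,480),.036)):
    w=ray('wrist',px(*p),z,T);print(n,w, 1000*T[:3,:3].T@(w-T[:3,3]))
print([ (ray('side',p,.04)) for p in ((296,296),)])
E
```

```text
bow [ 0.48157249 -0.29433236  0.091     ] [  0.81841835  -1.48259858 110.31008059]
collar [ 0.47794117 -0.29543415  0.04      ] [ -2.96175873  -1.48591615 161.31116566]
block [ 0.47869746 -0.29534152  0.036     ] [ -2.21004375  -1.35494269 165.31095629]
bow far [ 0.49872393 -0.28934786  0.091     ] [ 18.67817481  -1.26767266 110.30497309]
bow near [ 0.46374799 -0.29963897  0.091     ] [-17.77896496  -1.58491463 110.31540446]
bl TL [ 0.4987628  -0.26699949  0.036     ] [ 25.22569228 -22.64271117 165.3021469 ]
TR [ 0.51112589 -0.30785011  0.036     ] [ 25.183796    20.03770144 165.30406088]
BL [ 0.44456094 -0.28277046  0.036     ] [-31.22011003 -23.30374946 165.31829   ]
BR [ 0.45728616 -0.32482162  0.036     ] [-31.26438387  20.63063118 165.32026053]
[array([ 0.47872356, -0.30915441,  0.04      ])]
```

{"name": "send_rows", "arguments": {"targets": "-2 -1.5 10 0 60;-2 -1.5 45 0 100;-2 -1.5 80 0 130;-2 -1.5 110 0 130;-2 -1.5 132 0 130;-2 -1.5 142 0 130;-2 -1.5 145 0 130;-2 -1.5 145 0 130;-2 -1.5 145 0 130", "newtons": 40}}

```text
time: 2.65
ee_pos: [0.4801, -0.2948, 0.0572]
tcp_rot: [179.9, -0.1, 16.9]
wrist_force: [-0.1, -0.3, -0.4]
opening: 0.0418
grasp_force: 0.0
```

```bash
python3 - <<'E'
from h import *
cv2.imwrite('pics/w2.png',camera('wrist'))
E
```

```text
(no output)
```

View pics/w2.png

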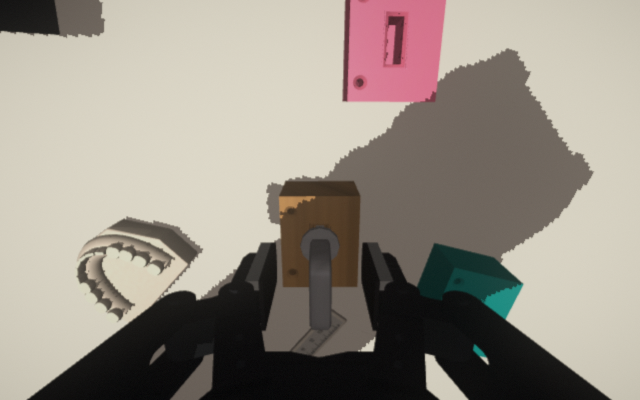

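The bow is centred between the fingers (column 320, rows 240–328), with nothing in the way.

{"name": "send_rows", "arguments": {"targets": "0 0 0 0 255;0 0 0 0 255;0 0 0 0 255;0 0 0 0 255;0 0 0 0 255", "newtons": 40}}

```text
time: 3.32
ee_pos: [0.4798, -0.2945, 0.0564]
tcp_rot: [180.0, -0.0, 16.9]
wrist_force: [-0.1, -0.2, 1.9]
opening: 0.0084
grasp_force: 44.0
```

```bash
python3 - <<'E'
from h import *
T=tool();print(bot.get_obs()['opening'],bot.get_obs()['tcp_rot'])
im=camera('wrist');cv2.imwrite('pics/w3.png',im)
for p in((319.5,247),(319.5,228),(319.5,290)): print(1000*T[:3,:3].T@(ray('wrist',p,.04,T)-T[:3,3]))
w=ray('wrist',(319.5,328),.091,T);print('bow near end',1000*T[:3,:3].T@(w-T[:3,3]))
E
```

```text
0.008368935206016954 [ 1.79988473e+02 -1.11446161e-02  1.69488528e+01]
[-2.94670802  0.07764148 16.43393572]
[ 8.38998687  0.08051018 16.4361414 ]
[-30.29030466   0.07072231  16.42861572]
bow near end [-14.78635145  -0.04778122 -34.56839444]
```

{"name": "send_rows", "arguments": {"targets": "0 0 -4 0 255;0 0 -14 0 255;0 0 -34 0 255;0 0 -64 0 255;8 -10 -94 -5 255;24 -32 -114 -15 255;45 -60 -124 -25 255;65 -88 -124 -35 255;85 -115 -124 -45 255;105 -142 -124 -55 255;123 -167 -124 -65 255;138 -187 -124 -74 255;148 -201 -124 -81 255;153 -208 -124 -86 255;153 -208 -124 -87 255;153 -208 -124 -87 255;153 -208 -124 -87 255"}}

```text
time: 5.5
ee_pos: [0.5653, -0.0513, 0.1805]
tcp_rot: [180.0, 0.0, 103.8]
wrist_force: [-0.4, 0.5, -1.5]
opening: 0.0084
grasp_force: 43.7
```

```bash
python3 - <<'E'
from h import *
T=tool();np.save('T4.npy',T);o=bot.get_obs();print(o['opening'],o['ee_pos'],o['tcp_rot'],o['wrist_force'],o['torque'],o['q'])
im=camera('wrist');cv2.imwrite('pics/w4.png',im)
c=cv2.convertScaleAbs(im[100:340,160:480],alpha=1.3);cv2.imwrite('pics/w4c.png',cv2.resize(c,None,fx=2.5,fy=2.5,interpolation=cv2.INTER_CUBIC))
E
```

```text
0.008430197663028945 [ 0.56528307 -0.05134295  0.18046611] [1.79993252e+02 4.65921102e-03 1.03848508e+02] [-0.35243231  0.4879595  -1.52407903] [0.01203929 0.03215206 0.00911736] [-5.18865642e+00  6.63106133e+00  6.23097362e+00  8.95920135e+01
 -2.20326810e-03  7.09628353e+01]
```

View pics/w4c.png

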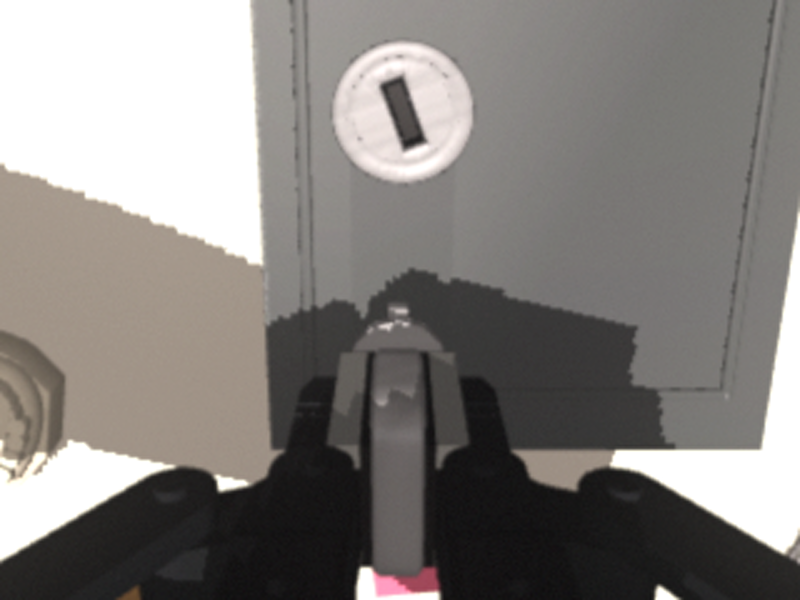

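The rosette is at crop (403,111) and its slot runs from (392,80) to (414,145). The key hangs upright, with its bit tip at about crop (399,303) and its collar at columns 355–443.

```bash
python3 - <<'E'
from h import *
T=np.load('T4.npy');im=cv2.imread('pics/w4.png')
U=lambda p:(160+(p[0]+.5)/2.5-.5,100+(p[1]+.5)/2.5-.5)
tl=lambda uv,z:1000*T[:3,:3].T@(ray('wrist',uv,z,T)-T[:3,3])
x0,y0=280,105;g=cv2.cvtColor(im,cv2.COLOR_BGR2GRAY)[y0:185,x0:360]
G=cv2.resize(g,None,fx=4,fy=4,interpolation=cv2.INTER_CUBIC);V=lambda p:(x0+(p[0]+.5)/4-.5,y0+(p[1]+.5)/4-.5)
m=(G>150).astype('uint8');c=max(cv2.findContours(m,cv2.RETR_EXTERNAL,2)[0],key=cv2.contourArea)
(cc,ax,an)=cv2.fitEllipse(cv2.convexHull(c));print('rosette',V(cc),ax,an,tl(V(cc),.089),ray('wrist',V(cc),.089,T))
f=np.zeros_like(m);cv2.drawContours(f,[c],-1,1,-1)
s=((G<110)&(f>0)).astype('uint8');c=max(cv2.findContours(s,cv2.RETR_EXTERNAL,2)[0],key=cv2.contourArea)
r=cv2.minAreaRect(c);b=[tl(V(p),.089)[:2] for p in cv2.boxPoints(r)];print('slot',V(r[0]),tl(V(r[0]),.089))
b=np.array(b);print(b.round(2));e=np.diff(np.vstack([b,b[:1]]),axis=0);print(np.linalg.norm(e,axis=1),np.degrees(np.arctan2(e[:,1],e[:,0])))
z=T[2,3]
for n,p,dz in(('bit tip far',(399,303),33),('collar L',(355,345),20),('collar R',(443,345),20),('bow near end',(399,575),-35)):
    print(n,tl(U(p),z-dz/1000))
# box edges: front edge of lid in crop coordinates
for p in((252,0),(272,448)): print('front',tl(U(p),.085))
E
```

```text
rosette (320.7714042663574, 144.0952491760254) (218.3787384033203, 219.7537078857422) 11.506793975830078 [44.33855905  1.28637848 91.46266014] [ 0.55593161 -0.00798997  0.089     ]
slot (320.8431282043457, 144.67356491088867) [43.91469204  1.33962872 91.46270088]
[[52.31 -5.87]
 [54.91  1.25]
 [35.34  8.7 ]
 [32.61  1.44]]
[ 7.57492754 20.9374644   7.76340429 21.00680477] [  69.92444792  159.13165294 -110.60028873  -20.35252623]
bit tip far [ 6.51377999  0.08706302 32.9994809 ]
collar L [ 1.4899904  -9.80880386 19.99872379]
collar R [ 1.47007548  9.93465059 20.00105074]
bow near end [-14.83929041  -0.03737592 -34.99879805]
front [ 75.63077494 -42.09685441  95.45500598]
front [-70.76562125 -43.27976453  95.46677141]
```

```bash
python3 - <<'E'
from h import *
T=np.load('T4.npy');g=cv2.cvtColor(cv2.imread('pics/w4.png'),cv2.COLOR_BGR2GRAY)
tl=lambda uv,z:(T[:3,:3].T@(ray('wrist',uv,z,T)-T[:3,3])*1000).round(2)
print(g[216:246,309:331])
z=T[2,3]
for r in(220,222,226,228,230):print(r,tl((319,r),z-.033),tl((319,r),z-.028),tl((319,r),z-.02))
E
```

```text
[[ 96  94  76  67  65  52  46  45  45  45  47  46  45  45  46  46  45  44
   46  45  44  44]
 [ 92  90  63  50  48  46  47  47  45  45  45  46  45  46  44  46  44  44
   45  46  44  44]
 [ 67  62  52  46  46  46  44  45  45  44  47  46  45  43  45  44  46  46
   45  44  45  44]
 [ 50  49  46  45  44  44  46  46  44  45  47  46  47  45  44  44  44  45
   45  46  45  45]
 [ 46  46  47  44  45  46  47  49  50  51  50  49  50  48  45  45  45  45
   46  45  44  44]
 [ 45  46  44  46  45  47  58  65  66  64  65  62  61  56  50  45  45  44
   45  45  45  46]
 [ 45  46  46  46  45  48  66  77  80  80  77  78  76  69  51  45  46  45
   44  45  43  45]
 [ 45  46  45  45  45  49  78 104 109 114 118 117 116 101  64  46  44  45
   43  45  45  44]
 [ 45  46  44  46  45  47  74  90 101 134 146 148 148 135  81  50  44  44
   44  44  44  44]
 [ 46  45  46  47  45  46  68  78  83 103 112 113 114 105  67  46  44  45
   44  45  44  45]
 [ 45  46  45  46  47  46  65  72  75  82  79  77  79  75  56  46  44  45
   45  44  43  44]
 [ 46  46  46  47  51  52  60  68  72  83  81  77  75  71  73  60  49  45
   
[... 1310 characters left out ...]
31  31]
 [ 36  53  65  67  69  68  67  68  69  66  66  66  66  65  66  63  64  62
   53  39  24  21]
 [ 43  58  68  70  70  70  71  69  68  69  69  68  66  67  65  67  65  64
   55  45  25  20]
 [ 48  62  68  70  71  70  71  68  68  68  70  67  68  68  68  67  68  66
   59  49  30  20]
 [ 50  62  69  70  70  69  70  69  69  69  69  69  69  68  68  68  68  67
   60  51  30  20]]
220 [ 7.09 -0.09 33.  ] [ 9.01 -0.09 28.  ] [12.09 -0.1  20.  ]
222 [ 5.81 -0.09 33.  ] [ 7.77 -0.09 28.  ] [10.91 -0.1  20.  ]
226 [ 3.25 -0.09 33.  ] [ 5.28 -0.1  28.  ] [ 8.54 -0.1  20.  ]
228 [ 1.96 -0.09 33.  ] [ 4.03 -0.1  28.  ] [ 7.34 -0.1  20.  ]
230 [ 0.66 -0.1  33.  ] [ 2.77 -0.1  28.  ] [ 6.14 -0.1  20.  ]
```

{"name": "send_rows", "arguments": {"targets": "8 0 5 -5 255;22 0 15 -12 255;36 0.5 28 -18 255;44 0.5 40 -20.5 255;46.4 0.5 46 -20.5 255;46.4 0.5 48 -20.5 255;46.4 0.5 48 -20.5 255;46.4 0.5 48 -20.5 255"}}

```text
time: 6.55
ee_pos: [0.5549, -0.006, 0.1327]
tcp_rot: [180.0, 0.0, 124.4]
wrist_force: [-0.1, -0.3, -0.6]
opening: 0.008
grasp_force: 43.7
```

```bash
python3 - <<'E'
from h import *
T=tool();np.save('T5.npy',T);o=bot.get_obs();print(o['ee_pos'],o['tcp_rot'],o['wrist_force'],o['torque'])
im=camera('wrist');cv2.imwrite('pics/w5.png',im)
c=cv2.convertScaleAbs(im[170:250,270:370],alpha=1.3);cv2.imwrite('pics/w5c.png',cv2.resize(c,None,fx=7,fy=7,interpolation=cv2.INTER_CUBIC))
E
```

```text
[ 0.55493984 -0.00602932  0.13267324] [1.79973967e+02 2.13211386e-02 1.24402122e+02] [-0.09908463 -0.26298947 -0.57138602] [-0.00779948 -0.02297246  0.00219522]
```

View pics/w5c.png

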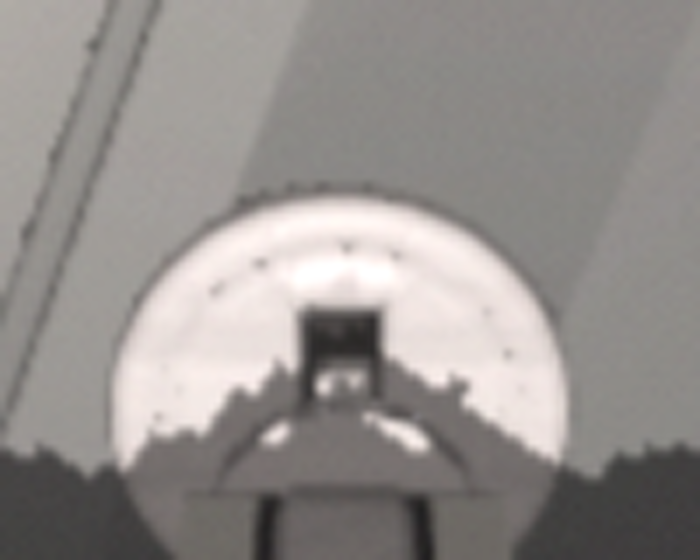

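The slot's end is visible at crop columns 300–382, from row 308. The bit sits centred in it at columns 312–372, so y and yaw agree.

```bash
python3 - <<'E'
from h import *
T=np.load('T5.npy');g=cv2.cvtColor(cv2.imread('pics/w5.png'),cv2.COLOR_BGR2GRAY)
tl=lambda uv,z:(T[:3,:3].T@(ray('wrist',uv,z,T)-T[:3,3])*1000).round(2)
print(g[208:230,308:332])
for r in(213,214,215):print('slot end',r,tl((318.7,r),.089))
for r in(219,220,221,222):print('bit',r,tl((318.7,r),T[2,3]-.033))
for r in (197,198):print('ros far',tl((318.7,r),.089))
print(tl((286,227),.089),tl((351,227),.089))
E
```

```text
[[173 182 189 188 194 200 203 204 205 205 200 195 194 199 201 200 200 198
  187 181 179 177 176 176]
 [180 185 192 193 202 205 203 203 201 197 188 185 186 196 200 202 201 200
  192 186 184 180 175 175]
 [181 182 183 189 197 197 195 193 191 184 176 175 177 188 193 195 193 192
  190 187 182 180 180 178]
 [179 176 177 180 187 186 183 183 180 174 171 170 171 179 182 182 182 180
  183 183 178 179 180 182]
 [178 177 175 174 176 173 171 170 168 166 164 165 165 170 173 171 168 171
  177 177 179 179 180 181]
 [178 177 176 167 167 149 131 138 143 144 145 144 144 146 148 146 144 157
  172 177 179 180 179 179]
 [180 178 176 167 138 110  87  87  88  90  91  92  91  90  87  89 115 154
  172 177 179 179 180 178]
 [178 176 175 169 123  81  63  57  58  58  58  56  55  54  48  51 103 155
  172 176 178 179 179 178]
 [175 175 173 167 125  70  49  52  52  55  54  46  42  48  41  45 100 153
  171 175 177 175 175 176]
 [175 174 173 166 126  68  43  41  43  51  51  40  35  38  36  44  98 153
  169 173 173 173 173 172]
 [174 174 173 167 128  70  41  35  35  39  40  35  32  32  35  44 100 154
  170 172 172 17
[... 732 characters left out ...]
 86  74  51  49  95 115  95  85  82  85  84  78  60  66  84
   87  87  87  86  88  90]
 [ 87  87  86  82  69  54  61  75  82  75  74  75  78  82  80  82  78  81
   80  83  86  89  87  86]
 [ 86  81  81  77  65  62  67  79  84  74  77  77  78  85  92  92  84  74
   68  70  78  85  87  86]
 [ 79  75  82  79  70  70  75  82  89  87  86  86  86  97 138 130 119  94
   79  74  74  91  88  87]]
slot end 213 [ 7.71 -0.17 43.67]
slot end 214 [ 7.05 -0.17 43.67]
slot end 215 [ 6.38 -0.17 43.67]
bit 219 [ 7.77 -0.17 33.  ]
bit 220 [ 7.14 -0.17 33.  ]
bit 221 [ 6.5  -0.17 33.  ]
bit 222 [ 5.86 -0.17 33.  ]
ros far [18.19 -0.16 43.67]
ros far [17.55 -0.16 43.67]
[ -1.71 -20.95  43.66] [-1.75 20.34 43.68]
```

{"name": "send_rows", "arguments": {"targets": "-0.6 0 3 0 255;-0.6 0 7 0 255;-0.6 0 9 0 255;-0.6 0 10 0 255;-0.6 0 11 0 255;-0.6 0 11.5 0 255;-0.6 0 11.5 0 255;-0.6 0 11.5 0 255"}}

```text
time: 7.6
ee_pos: [0.5551, -0.0062, 0.1209]
tcp_rot: [180.0, 0.0, 124.4]
wrist_force: [-0.8, 0.7, -0.5]
opening: 0.0087
grasp_force: 43.7
```

{"name": "send_rows", "arguments": {"targets": "0 0 0.7 0 255;0 0 1.4 0 255;0 0 2.1 0 255;0 0 2.8 0 255;0 0 2.8 0 255;0 0 2.8 0 255"}}

```text
time: 8.35
ee_pos: [0.555, -0.0062, 0.118]
tcp_rot: [-180.0, -0.0, 124.5]
wrist_force: [-0.2, -0.0, -0.9]
opening: 0.0085
grasp_force: 43.7
```

{"name": "send_rows", "arguments": {"targets": "0 0 1 0 255;0 0 2 0 255;0 0 3 0 255;0 0 4 0 255;0 0 5 0 255;0 0 5 0 255;0 0 5 0 255"}}

```text
time: 9.22
ee_pos: [0.5551, -0.0063, 0.1131]
tcp_rot: [180.0, 0.0, 124.4]
wrist_force: [-0.9, 0.6, 1.9]
opening: 0.0083
grasp_force: 44.2
```

{"name": "send_rows", "arguments": {"targets": "0 0 0.7 0 255;0 0 1.4 0 255;0 0 2.1 0 255;0 0 2.8 0 255;0 0 3.2 0 255;0 0 3.2 0 255;0 0 3.2 0 255"}}

```text
time: 10.1
ee_pos: [0.5551, -0.0062, 0.1098]
tcp_rot: [180.0, 0.0, 124.4]
wrist_force: [-1.0, 0.1, 4.0]
opening: 0.0087
grasp_force: 44.4
```

Close to home; creep until the collar seats.

{"name": "send_rows", "arguments": {"targets": "0 0 0.3 0 255;0 0 0.6 0 255;0 0 0.8 0 255;0 0 0.8 0 255;0 0 0.8 0 255"}}

```text
time: 10.72
ee_pos: [0.555, -0.0063, 0.1093]
tcp_rot: [180.0, 0.0, 124.4]
wrist_force: [-1.4, -0.6, 6.8]
opening: 0.0087
grasp_force: 44.7
```

{"name": "send_rows", "arguments": {"targets": "0 0.2 0 4 255;0 0.4 0 8 255;-0.1 0.6 0 12 255;-0.2 0.8 0 16 255;-0.2 0.9 0 20 255;-0.2 0.9 0 20 255"}}

```text
time: 11.48
ee_pos: [0.5557, -0.0059, 0.1092]
tcp_rot: [-180.0, -0.0, 104.4]
wrist_force: [-3.3, -0.6, 5.9]
opening: 0.0087
grasp_force: 44.8
```

```bash
cat > s.py <<'E'
from h import *
o=bot.get_obs();T=tool();R=T[:3,:3].T
print(o['ee_pos'].round(4),o['tcp_rot'].round(2),'Ftool',(R@o['wrist_force']).round(2),'Mtool',(R@o['torque']).round(3))
E
python3 s.py
```

```text
[ 0.5557 -0.0059  0.1092] [-179.98   -0.    104.4 ] Ftool [ 0.26 -3.29 -5.9 ] Mtool [ 0.668  0.131 -0.06 ]
```

{"name": "send_rows", "arguments": {"targets": "0 0 0 4 255;0 0.1 0 8 255;-0.1 0.2 0 12 255;-0.2 0.3 0 16 255;-0.2 0.3 0 20 255;-0.2 0.3 0 20 255"}}

```text
time: 12.22
ee_pos: [0.5565, -0.0059, 0.1093]
tcp_rot: [180.0, -0.0, 84.5]
wrist_force: [0.0, 1.4, 5.1]
opening: 0.0082
grasp_force: 44.6
```

```bash
python3 s.py
```

```text
[ 0.5565 -0.0059  0.1093] [ 1.7996e+02 -2.0000e-02  8.4480e+01] Ftool [ 1.37 -0.09 -5.1 ] Mtool [0.075 0.207 0.023]
```

{"name": "send_rows", "arguments": {"targets": "0 0.1 0 4 255;0 0.2 0 8 255;-0.1 0.3 0 12 255;-0.1 0.4 0 16 255;-0.2 0.5 0 20 255;-0.2 0.5 0 20 255"}}

```text
time: 12.98
ee_pos: [0.5573, -0.0061, 0.1093]
tcp_rot: [179.9, -0.1, 64.6]
wrist_force: [2.8, 1.9, 4.3]
opening: 0.0085
grasp_force: 44.5
```

```bash
python3 s.py;sleep 0.1;python3 s.py
```

```text
[ 0.5573 -0.0061  0.1093] [ 1.7993e+02 -6.0000e-02  6.4560e+01] Ftool [ 2.88  1.74 -4.34] Mtool [-0.507  0.48   0.002]
[ 0.5573 -0.0061  0.1093] [ 1.7993e+02 -6.0000e-02  6.4560e+01] Ftool [ 2.88  1.74 -4.34] Mtool [-0.507  0.48   0.002]
```

{"name": "send_rows", "arguments": {"targets": "0.1 0.2 0 4 255;0.2 0.4 0 8 255;0.2 0.6 0 11 255;0.2 0.7 0 14 255;0.2 0.7 0 14 255;0.2 0.7 0 14 255"}}

```text
time: 13.72
ee_pos: [0.5579, -0.0064, 0.1093]
tcp_rot: [179.9, -0.0, 50.6]
wrist_force: [3.8, 0.2, 5.9]
opening: 0.0083
grasp_force: 44.6
```

```bash
python3 s.py
```

```text
[ 0.5579 -0.0064  0.1093] [ 1.7994e+02 -4.0000e-02  5.0600e+01] Ftool [ 2.54  2.8  -5.89] Mtool [-0.569  0.491 -0.051]
```

{"name": "send_rows", "arguments": {"targets": "0.2 0.3 0 2 255;0.3 0.5 0 4 255;0.3 0.6 0 6 255;0.3 0.6 0 6 255;0.3 0.6 0 6 255"}}

```text
time: 14.35
ee_pos: [0.5583, -0.0066, 0.1093]
tcp_rot: [180.0, -0.0, 44.6]
wrist_force: [1.5, -0.1, 7.0]
opening: 0.0082
grasp_force: 44.8
```

```bash
python3 s.py
```

```text
[ 0.5583 -0.0066  0.1093] [ 1.7997e+02 -2.0000e-02  4.4600e+01] Ftool [ 0.98  1.15 -7.05] Mtool [-0.293  0.316 -0.05 ]
```

{"name": "send_rows", "arguments": {"targets": "0.1 0.2 0 1.5 255;0.1 0.3 0 3 255;0.1 0.3 0 3 255;0.1 0.3 0 3 255"}}

```text
time: 14.85
ee_pos: [0.5584, -0.0067, 0.1092]
tcp_rot: [180.0, -0.0, 41.6]
wrist_force: [1.3, 0.4, 5.3]
opening: 0.0083
grasp_force: 44.8
```

```bash
python3 s.py
```

```text
[ 0.5584 -0.0067  0.1092] [179.99  -0.    41.6 ] Ftool [ 1.19  0.55 -5.32] Mtool [-0.136  0.188 -0.056]
```

{"name": "send_rows", "arguments": {"targets": "0 0.1 0 1.5 255;0 0.1 0 3 255;0 0.1 0 3 255;0 0.1 0 3 255"}}

```text
time: 15.35
ee_pos: [0.5585, -0.0068, 0.1093]
tcp_rot: [180.0, -0.0, 38.6]
wrist_force: [1.4, -0.1, 6.1]
opening: 0.0085
grasp_force: 44.8
```

```bash
python3 s.py
```

```text
[ 0.5585 -0.0068  0.1093] [ 1.7998e+02 -1.0000e-02  3.8600e+01] Ftool [ 1.02  0.99 -6.09] Mtool [-0.209  0.178 -0.037]
```

{"name": "send_rows", "arguments": {"targets": "0 0.1 0 1 255;0 0.1 0 2 255;0 0.1 0 2 255;0 0.1 0 2 255"}}

```text
time: 15.85
ee_pos: [0.5585, -0.0069, 0.1093]
tcp_rot: [180.0, -0.0, 36.6]
wrist_force: [0.7, -0.4, 6.5]
opening: 0.0083
grasp_force: 44.8
```

```bash
python3 s.py
```

```text
[ 0.5585 -0.0069  0.1093] [ 1.7998e+02 -1.0000e-02  3.6600e+01] Ftool [ 0.35  0.71 -6.48] Mtool [-0.263  0.239 -0.041]
```

{"name": "send_rows", "arguments": {"targets": "0 0.1 0 1 255;0 0.1 0 2 255;0 0.1 0 2 255;0 0.1 0 2 255"}}

```text
time: 16.35
ee_pos: [0.5586, -0.007, 0.1092]
tcp_rot: [180.0, -0.0, 34.6]
wrist_force: [1.0, 0.2, 7.2]
opening: 0.0081
grasp_force: 44.8
```

```bash
python3 s.py
```

```text
[ 0.5586 -0.007   0.1092] [ 1.7998e+02 -1.0000e-02  3.4610e+01] Ftool [ 0.92  0.45 -7.17] Mtool [-0.21   0.207 -0.117]
```

{"name": "send_rows", "arguments": {"targets": "0 0.1 0 1 255;0 0.1 0 2 255;0 0.1 0 2 255;0 0.1 0 2 255"}}

```text
time: 16.85
ee_pos: [0.5586, -0.007, 0.1092]
tcp_rot: [180.0, -0.0, 32.6]
wrist_force: [1.2, -0.1, 5.8]
opening: 0.0087
grasp_force: 44.8
```

```bash
python3 s.py
```

```text
[ 0.5586 -0.007   0.1092] [ 1.7998e+02 -1.0000e-02  3.2620e+01] Ftool [ 0.97  0.79 -5.81] Mtool [-0.2    0.16  -0.271]
```

{"name": "send_rows", "arguments": {"targets": "0 0 0 -2 255;0 0 0 -2 0;0 0 -2 -2 0;0 0 -10 -2 0;0 0 -30 -2 0;-10 0 -60 -2 0;-30 0 -100 -2 0;-60 0 -140 -2 0;-90 0 -180 -2 0;-120 0 -200 -2 0;-120 0 -210 -2 0;-120 0 -210 -2 0"}}

```text
time: 18.35
ee_pos: [0.4578, -0.0713, 0.3194]
tcp_rot: [180.0, -0.0, 34.4]
wrist_force: [0.6, -0.1, -0.7]
opening: 0.0853
grasp_force: 0.0
```

```bash
python3 - <<'E'
from h import *
print(bot.get_obs()['wrist_force'],bot.get_obs()['time'])
im=camera('wrist');s=camera('side')[130:330,240:420]
cv2.imwrite('pics/w6.png',np.hstack([cv2.resize(im,(440,275)),cv2.resize(s,(248,275))]))
E
```

```text
[ 0.62643618 -0.07425543 -0.71523356] 18.35
```

View pics/w6.png

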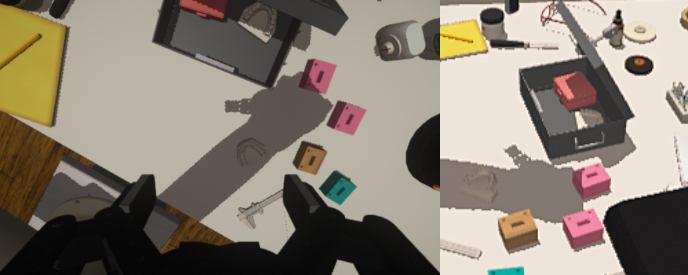

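The box is open. In the side crop the raised lid is near (585,35) with the key sticking out of it at about (600,35), and the gripper is clear. I'll let it settle and check again.

{"name": "send_rows", "arguments": {"targets": "0 0 0 0 0;0 0 0 0 0;0 0 0 0 0;0 0 0 0 0;0 0 0 0 0;0 0 0 0 0;0 0 0 0 0;0 0 0 0 0;0 0 0 0 0;0 0 0 0 0;0 0 0 0 0;0 0 0 0 0;0 0 0 0 0;0 0 0 0 0;0 0 0 0 0;0 0 0 0 0;0 0 0 0 0;0 0 0 0 0;0 0 0 0 0;0 0 0 0 0"}}

```text
time: 20.95
ee_pos: [0.4574, -0.0714, 0.319]
tcp_rot: [180.0, -0.0, 34.4]
wrist_force: [-0.0, -0.6, -0.4]
opening: 0.0855
grasp_force: 0.0
```

```bash
python3 - <<'E'
from h import *
t=camera('top')[130:250,180:430];s=camera('side')[120:300,250:410]
cv2.imwrite('pics/w7.png',np.hstack([cv2.resize(s,(480,540)),cv2.resize(t,(300,540))]))
E
```

```text
(no output)
```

View pics/w7.png

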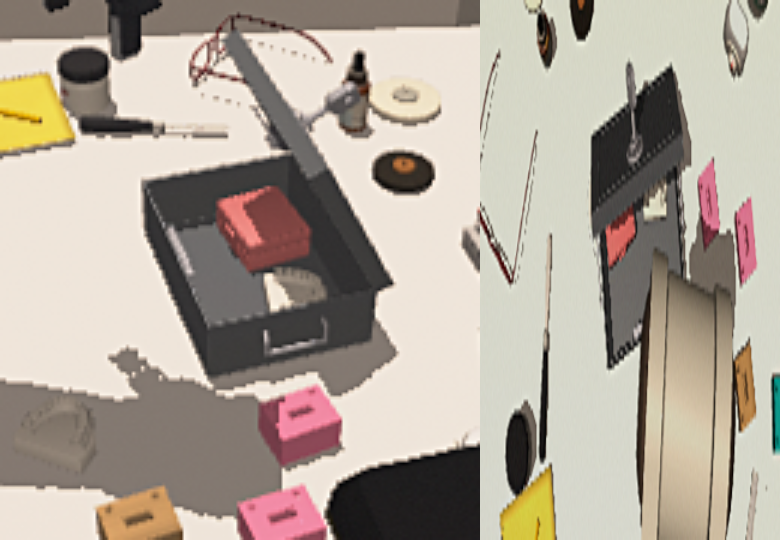

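The lid is fully up. The key is still in the lock, at (335,105) in the side view and (633,110) in the top view, and the bystanders are untouched.

```bash
python3 -c "
from workcell import ticket;print(ticket.job_done())"
```

```text
the job is handed in; nothing more can be done
None
```

The key went fully home and turned about 90° clockwise to its stop, where the torque rose to 0.27 N m. I then let go, the lid rose and stayed open with the key in the lock, and I handed the job in at about 21 s; no verdict was shown.

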